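# Seat a flange plate against two dowels and an end stop

### The job

Load the steel flange plate into the dark steel jig: lift it by its round stub and lay it flat on the jig's bed, short of the two dowels and clear of the end stop's sprung pin. Press its long edge gently against both dowels until it bears on both, then, keeping it pressed there, slide it along them until its end bears on the end stop too, so that all three are pressed at once with a few newtons each and never more than about 10 N. Let go and leave it there, flat and fully home against all three, without disturbing the other things on the bench.

Things in the scene. Friction and masses are not known exactly. Their poses are not given: they have to be found in the camera images.
- flange_plate: Loose steel plate, 60 mm (its x) by 140 mm (its y), 10 mm thick, 0.25 to 0.5 kg, with a round upright stub in the middle of its top; the plate is the same either way round (half a turn makes no difference). Origin: centre of its underside; z up. Lies on the bench top, at the right of the jig.
- plate_stub (a point): Point on the axis of the plate's stub, 36 mm above the plate's underside: the place to grip. The stub is an upright cylinder 18 mm across, from 10 mm to 55 mm above the underside (a collar of 25 mm diameter, 3 mm high, at its foot). Gripped lightly, the plate can turn about the stub's axis when one end meets a dowel first. Axes as the plate's.
- jig: Fixed dark steel bed, 120 mm (x) by 236 mm (y), 15 mm thick, lightly oiled (friction with the plate 0.2 to 0.3). Origin: centre of its underside, on the bench; z up, x roughly away from the robot (yaw within 0.3 rad of the world), y to its left. Two dowels stand at its far side: push the plate along jig +x. Against both, its stub is at jig x = 0, its long side along jig y.
- dowel_left: Fixed upright steel dowel pin, 10 mm across, 15 mm tall above the bed, at x = +35 mm, y = +42 mm in the jig's frame. Origin: on its axis, at the bed's upper face.
- dowel_right: Fixed upright steel dowel pin like the other, at x = +35 mm, y = -42 mm in the jig's frame. Origin: on its axis, at the bed's upper face.
- end_stop: End stop at the jig's left (+y) end: a fixed block 30 mm by 20 mm, 18 mm tall, at jig x = 0, y = +100 mm, with a screw 10 mm across that stands out of it towards the plate along jig -y, its axis 6.5 mm above the bed. The plate's end bears on the screw's nose. The screw is set anew each time: its nose is 2 to 26 mm out of the block's face and must be found by feel. Origin: centre of the block's underside.
- seat_pin (a joint): Thin sprung brass pin, 4 mm across, in the nose of the stop screw, standing 4 mm out of it: 0 = free (m), 0.004 = pushed flush by the plate's end, so that the plate bears on the screw. Its spring is weak (under 0.4 N): the plate stays where it is left. With the screw at its longest the pin's tip is at jig y = +60 mm: a plate laid with its stub at jig y about -20 mm is clear of it.
- dropper_1: Bystander, to be left alone: small brown glass dropper bottle with black cap, 33 mm across, 85 mm tall. Origin: centre of its underside.
- dropper_2: Bystander, to be left alone: small brown glass dropper bottle with white cap, 33 mm across, 85 mm tall. Origin: centre of its underside.
- cal_weight: Bystander, to be left alone: brass-coloured calibration weight with a knob on top, 23 mm across, 48 mm tall. Origin: centre of its underside.
- vial_3: Bystander, to be left alone: clear screw-cap vial with blue cap, 27 mm across, 58 mm tall. Origin: centre of its underside.
- petri_dish: Bystander, to be left alone: clear round petri dish, 71 mm across, 15 mm tall. Origin: centre of its underside.
Not all that is in view belongs to the job. Leave any green look-alike of the flange_plate alone.

How it is judged (in metres and radians):
On the way, in this order (a step that is already met when the one before it is completed fails the run):
1. the plate lies flat on the jig's bed, its end clear of the end stop (z of plate_stub in the frame of jig between 0.048 and 0.053 m and angle between flange_plate's own z axis and vertical below 0.04 rad and x of plate_stub in the frame of jig between -0.035 and 0.003 m and value of joint seat_pin below 0.001 m and y of plate_stub in the frame of jig between -0.03 and 0.03 m), for 0.1 s.
2. the plate presses on both dowels (over 1.5 N each), its end still clear of the end stop's pin (contact force between flange_plate and dowel_left above 1.5 N and contact force between flange_plate and dowel_right above 1.5 N and value of joint seat_pin below 0.001 m), for 0.2 s.
3. the plate presses on the end stop (over 2.5 N), its seat pin pushed in, and on both dowels (over 0.7 N each) at once (contact force between flange_plate and end_stop above 2.5 N and value of joint seat_pin above 0.0025 m and contact force between flange_plate and dowel_left above 0.7 N and contact force between flange_plate and dowel_right above 0.7 N), for 0.2 s.
At the end, for the whole second after the job is handed in: The plate rests flat on the bed (tilt under 0.02 rad, within 1.5 mm of the bed), within 1.5 mm of the dowel line and 0.02 rad of parallel to it, its end within 1.5 mm of the stop screw's nose (seat pin over 2.5 mm in); at rest, released (x of plate_stub in the frame of jig between -0.0015 and 0.003 m and value of joint seat_pin above 0.0025 m and angle between the y axis of flange_plate and the y axis of jig, either way round below 0.02 rad and z of plate_stub in the frame of jig between 0.048 and 0.0525 m and angle between flange_plate's own z axis and vertical below 0.02 rad and linear speed of flange_plate below 0.01 m/s); the robot touches nothing.
It fails at once if the plate is pushed on a dowel or on the end stop with more than 15 N (contact force between flange_plate and dowel_left above 15 N or contact force between flange_plate and dowel_right above 15 N or contact force between flange_plate and end_stop above 15 N).
It fails at once if one of the bystanders (bottles, weight, vial, dish) is moved more than 20 mm (distance of any of dropper_1, dropper_2, cal_weight, vial_3, petri_dish from where it was at the start of the episode above 0.02 m).
It also fails if it takes over 72 s, if anything falls off the work surface, if the arm or the gripper's body presses on something with over 40 N, if the wrist force passes 120 N, or if a joint passes its speed limit or range.

### The arm

A 7-joint arm with a two-finger parallel gripper is mounted at the origin on a cart in front of the work surface, level with it; the furniture and walls round the work are solid. World frame = base frame: x ahead of the robot, y to its left, z up, the work surface at z = 0. Lengths are in mm, angles in rad, forces in N, time in s.
With the tool pointing down it reaches from about 400 to 875 mm from the base axis. Payload 4.4 kg.
Tool frame: the origin (TCP) lies at the very end of the fingers, on their centre line; the grasp point (between the pads) lies 19 mm behind it; y points along the fingers, z is the direction in which the jaws open and shut, and the axes are right-handed (so a half turn about y gives the same grasp; the last joint's range is limited). The gripper opens to 85 mm and grips with 20 to 120 N. Pads are 22 mm wide; open, the fingers measure 114 mm over their backs; the gripper's body (76 mm by 85 mm) begins 54 mm behind the grasp point. The pads swing forward as they close: fully open they stand 13 mm farther back than shut.
Start: joints at [1.126, 0.628, 0.038, 1.517, -0.027, 0.996, -0.02], TCP at [240.402, -603.924, 231.313] pointing down, gripper open.
Joint ranges: [-3.06, 3.06], [-0.37, 2.12], [-1.25, 1.32], [0.18, 2.47], [-1.1, 4.24], [0.23, 1.98], [-2.94, 2.94]. Speed limits (rad/s): [2.57, 2.57, 3.14, 3.14, 3.14, 3.14, 3.14].

### API

Orientations are given as [roll, pitch, yaw] about the fixed x, y, z axes, in that order (R = Rz(yaw) Ry(pitch) Rx(roll)).
In Python, from cell import * gives the robot as it stands.
- The arm moves only by the tool apply_moves, never from a script. Its argument "targets" is a list of rows, each a list of 6 numbers: the shift along the tool's x, y, z in units of 40 mm (1.0 is 40 mm), then the turn, a rotation vector about the tool's x, y, z in units of 8 degrees (1.0 is 8 degrees). A call has 1 to 12 rows; each row shifts and turns the commanded pose from where the row before left it, along the tool's axes as they then stand; what a row does not reach is not made up. A row lasts 1/8 s, in which the tool goes at most 62.5 mm and 10.7 degrees, less where a joint would pass 70% of its speed; a pose out of reach is approached as far as the arm can. A call is refused whole if a number of a shift passes 1 or a number of a turn 1, either way. A call with a gripper value outside its range is refused whole. "jaw" is the gripper command: -1 is shut, 1 is fully open, values between are in proportion, set as the call begins (left out, the last holds). The fingers move at their own pace and stop on an object; the grip force is fixed at half the most. Time passes only in rows, so rows that do not move let the fingers close. It gives the time, the measured TCP pose, the force and the opening at its end, in the units of the state.
- read_state(): the state, without advancing time (a new reading comes with each control period).
- get_image(name): name is "scene" or "top" or "wrist"; returns the picture (420x560x3 uint8, red, green, blue); there is no depth.
- calibration(name): a dict with "fx", "fy", "cx", "cy" (pixels), "world_from_camera" (4x4, takes a point from camera to world coordinates). Camera axes: x right, y down, z forward; pixel columns grow to the right and rows downward; lengths in mm; the calibration is good to about 2 mm. A picture is of the moment at which its call begins: read the wrist's pose just before it. calibration takes no time and is no camera call; for the wrist camera it gives the pose at the moment of the call.
- finish_job(): hands the job in, once; it reports no verdict.
The state is a dict: "clock": time; "qpos": joint angles; "qd": joint speeds; "tau": joint torques, N m; "eef_pos": TCP position; "tool_rot": TCP orientation; "force": force on the tool from outside, world axes, zero at the start; "torque": the same for the moment, N m; "width": finger opening in mm.
Only numpy, scipy, OpenCV 4.12 (cv2) and the standard library are available. Lean on these libraries where they do the work, as an engineer would, in place of code of your own. Each camera call takes 0.05 s, during which the arm holds its last target. There are 200 camera calls.

## Working session

There is one attempt and no reset: what is moved stays moved. The work goes in short steps, Python scripts to look and compute and a tool call to move; the robot and the scene stay as the last step left them, time stands still between calls to the robot, and variables do not carry over. Pictures are saved under pics/ and viewed, about 8 in all and at most 12, crops included, and the job is handed in when it is done.

Besides the shell and the picture viewer there is one more tool, called after "Request:" as a command line: name --pt "numbers of a row" for each row, then --argument value for the rest. apply_moves: Moves the arm, as the interface text tells. Its arguments: {"type":"object","properties":{"targets":{"type":"array"},"jaw":{"type":"number"}},"required":["targets"]}

```bash
mkdir -p pics; ls; python3 - <<'E'
from cell import *
import cv2,numpy as np
s=read_state()
for k,v in s.items(): print(k,np.round(v,3).tolist())
for n in ("scene","top"):
    cv2.imwrite(f"pics/{n}0.png",cv2.cvtColor(get_image(n),cv2.COLOR_RGB2BGR))
    c=calibration(n); print(n,[c[k] for k in("fx","fy","cx","cy")]); print(np.round(c["world_from_camera"],3).tolist())
E
```

```text
pics
clock 0.0
qpos [1.126, 0.629, 0.038, 1.518, -0.027, 0.996, -0.02]
qd [0.002, -0.002, 0.0, -0.0, -0.001, -0.001, 0.002]
tau [-0.002, -56.34, 1.225, -19.344, 0.011, 0.01, -0.0]
eef_pos [240.153, -603.343, 230.397]
tool_rot [-1.573, -0.0, -2.763]
force [0.233, 0.087, -0.255]
torque [-0.049, -0.019, 0.005]
width 85.148
scene [404.10066040076873, 404.10066040076873, 279.4396187069586, 211.06818799848625]
[[-0.448, -0.5, 0.741, -581.437], [-0.894, 0.243, -0.377, 451.668], [0.009, -0.832, -0.555, 875.212], [0.0, 0.0, 0.0, 1.0]]
top [379.6575502278766, 379.6575502278766, 272.99901414610576, 205.60120126501883]
[[-0.027, -0.995, 0.093, 394.505], [-1.0, 0.026, -0.011, -96.62], [0.009, -0.094, -0.996, 1471.053], [0.0, 0.0, 0.0, 1.0]]
```

```bash
python3 - <<'E'
import cv2,numpy as np
a=cv2.imread("pics/top0.png");b=cv2.imread("pics/scene0.png")
cv2.imwrite("pics/t1.png",cv2.resize(a,(800,600),interpolation=cv2.INTER_CUBIC))
E
```

```text
(no output)
```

View pics/t1.png

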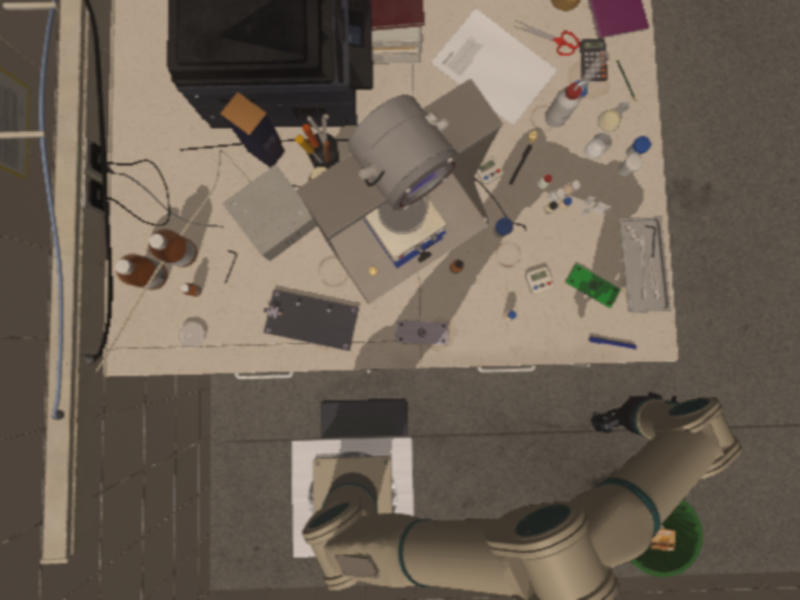

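View pics/scene0.png

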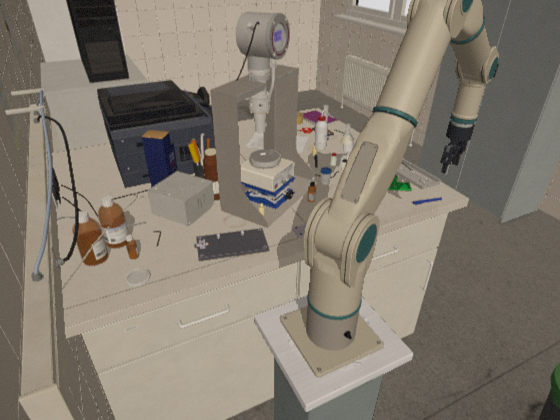

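Top view (800×600): the dark jig is at about (311,318) and the grey plate right of it at (423,332). The green look-alike is at (593,285), to be left alone. Next, an enlarged crop.

```bash
cat > h.py <<'E'
import numpy as np
from cell import *
def pix2w(n,u,v,z,c=None):
    c=c or calibration(n); T=np.array(c["world_from_camera"])
    d=T[:3,:3]@np.array([(u-c["cx"])/c["fx"],(v-c["cy"])/c["fy"],1]); o=T[:3,3]
    return o+d*(z-o[2])/d[2]
E
python3 - <<'E'
import cv2
a=cv2.imread("pics/top0.png")[180:260,170:330]
cv2.imwrite("pics/t2.png",cv2.resize(a,None,fx=5,fy=5,interpolation=cv2.INTER_CUBIC))
E
```

```text
(no output)
```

View pics/t2.png

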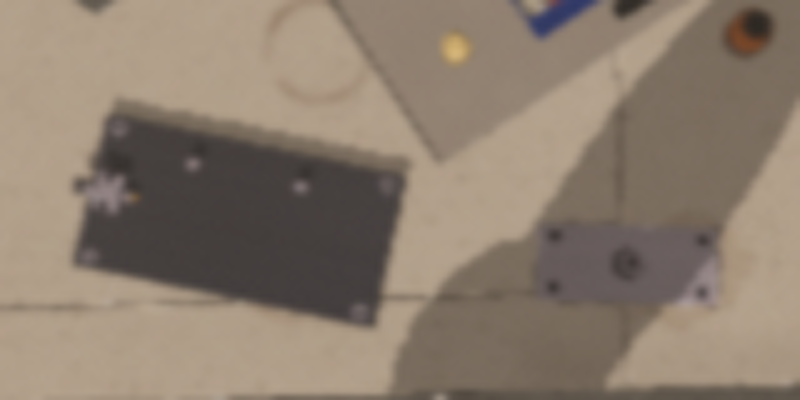

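```bash
python3 - <<'E'
from h import *
c=calibration("top")
def w(x,y,z): return pix2w("top",170+(x+.5)/5-.5,180+(y+.5)/5-.5,z,c)[:2]
J=[w(*p,15) for p in((113,115),(405,172),(375,326),(73,265))]
D=[w(193,163,30),w(301,186,30)]
P=[w(*p,10) for p in((537,224),(718,232),(716,306),(536,300))]
pr=lambda n,a:print(n,np.round(a,1).tolist())
pr("J",J);pr("Jc",np.mean(J,0));pr("D",D);pr("P",P);pr("Pc",np.mean(P,0));pr("stub",w(627,263,55))
ang=lambda a,b:np.arctan2(*(a-b)[::-1])
# left - right = +y
print("jig yaw edges",[ang(a,b)-np.pi/2 for a,b in((J[0],J[1]),(J[3],J[2]),(D[0],D[1]))],"plate",[ang(a,b)-np.pi/2 for a,b in((P[0],P[1]),(P[3],P[2]))])
print("sizes",np.linalg.norm(J[0]-J[1]),np.linalg.norm(J[3]-J[0]),np.linalg.norm(D[0]-D[1]),np.linalg.norm(P[0]-P[1]),np.linalg.norm(P[0]-P[3]))
y=ang(*D)-np.pi/2; R=np.array([[np.cos(y),-np.sin(y)],[np.sin(y),np.cos(y)]])
pr("jig origin from dowels",np.mean(D,0)-R@[35,0])
c=calibration("wrist");pr("wrist",c["world_from_camera"]);print(c["fx"],c["cx"],c["cy"])
from scipy.spatial.transform import Rotation as Q
s=read_state();pr("toolR",Q.from_euler("xyz",s["tool_rot"]).as_matrix())
for n,x,y in(("dropper",750,30),("brass",455,47)): pr(n,w(x,y,50))
E
```

```text
J [[551.0, 197.4], [501.1, -26.2], [384.0, -0.8], [436.6, 228.7]]
Jc [468.2, 99.8]
D [[511.1, 133.9], [491.4, 52.2]]
P [[458.7, -126.6], [448.8, -265.7], [392.2, -262.1], [400.5, -124.2]]
Pc [425.0, -194.7]
stub [425.9, -191.9]
jig yaw edges [np.float64(-0.21948132393427278), np.float64(-0.2251917598745936), np.float64(-0.23633593923117724)] plate [np.float64(-0.07074850106341457), np.float64(-0.06012772264725608)]
sizes 229.08578501353225 118.58512892788639 84.03693658458678 139.50280736829214 58.26201487478551
jig origin from dowels [467.2, 101.3]
wrist [[0.4, -0.9, -0.3, 314.9], [-0.9, -0.4, -0.1, -573.8], [-0.0, 0.3, -0.9, 374.1], [0.0, 0.0, 0.0, 1.0]]
341.9452432425101 283.78021574549206 209.63741035212928
toolR [[-0.9, -0.0, 0.4], [-0.4, 0.0, -0.9], [0.0, -1.0, -0.0]]
dropper [250.5, -636.0]
brass [226.0, -583.8]
```

Request:
apply_moves --pt "-0.9 0 -0.867 0 0 0" --pt "-0.9 0 -0.867 0 0 0" --pt "-0.9 0 -0.867 0 0 0" --pt "-0.9 0 -0.867 0 0 0" --pt "-0.9 0 -0.867 0 0 0" --pt "-0.9 0 -0.867 0 0 0" --pt "-0.9 0 -0.867 0 0 0" --pt "-0.9 0 -0.867 0 0 0" --pt "-0.9 0 -0.867 0 0 0" --pt "0 0 0 0 1 0" --pt "0 0 0 0 1 0" --pt "0 0 0 0 1 0" --jaw 0.2

```text
clock: 1.6
eef_pos: [425.8, -193.8, 231.1]
tool_rot: [-1.571, -0.001, 3.097]
force: [0.8, -0.2, 0.5]
width: 50.9
```

```bash
python3 - <<'E'
from h import *
import cv2
s=read_state(); print({k:np.round(s[k],3).tolist() for k in("clock","qpos","eef_pos","tool_rot","force","width")})
c=calibration("wrist"); im=get_image("wrist"); cv2.imwrite("pics/w1.png",cv2.cvtColor(im,cv2.COLOR_RGB2BGR))
np.save("w1T.npy",c["world_from_camera"]); print(np.round(c["world_from_camera"],3).tolist())
for n,u,v in(("scene",250,222),("top",257.5,211.5),("scene",213,208)): print(n,pix2w(n,u,v,0).round())
E
```

```text
{'clock': 1.6, 'qpos': [0.283, 0.374, 0.113, 2.009, -0.06, 0.763, -1.183], 'eef_pos': [425.828, -193.811, 231.104], 'tool_rot': [-1.571, -0.001, 3.097], 'force': [0.806, -0.214, 0.496], 'width': 50.874}
[[-0.045, -0.948, -0.316, 506.199], [-0.999, 0.042, 0.015, -197.461], [-0.001, 0.316, -0.949, 374.645], [0.0, 0.0, 0.0, 1.0]]
scene [569. -11.   0.]
top [511. -52.   0.]
scene [720.  83.   0.]
```

View pics/w1.png

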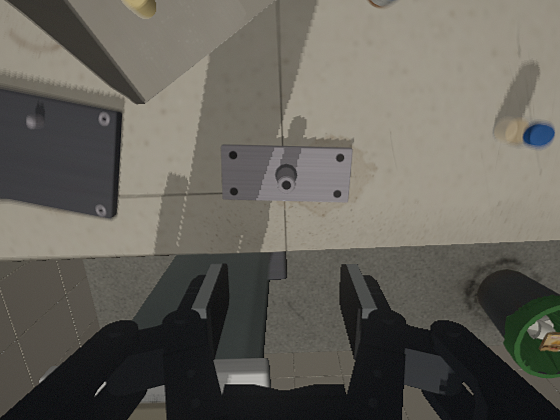

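```bash
python3 - <<'E'
from h import *
c=calibration("wrist"); 
f=lambda u,v,z: pix2w("wrist",u,v,z,c).round(1)[:2]
print("stub",f(286,184,55)); P=[f(*p,10) for p in((221,145),(352,148),(350,203),(221,199))]; print(np.mean(P,0),P)
print("inner holes",[f(*p,10) for p in((233,155),(340,157),(337,194),(234,191))])
print("base of stub",f(286,175,13))
for z in(0,15,30,60,120): print(z,"instr wrist",f(143,103,z),"top",pix2w("top",257.5,211.5,z)[:2].round(),"scene",pix2w("scene",250,222,z)[:2].round())
print("jig corners R",f(124,96,15),f(116,217,15),"dowelR top",f(38,105,30))
E
```

```text
stub [ 425.7 -195.8]
[ 425.025 -196.15 ] [array([ 460.1, -128.9]), array([ 450.2, -267.3]), array([ 389.1, -265.9]), array([ 400.7, -122.5])]
inner holes [array([ 448.9, -140.5]), array([ 441.2, -254.6]), array([ 400.2, -251.4]), array([ 409.2, -137.8])]
base of stub [ 425.1 -196. ]
0 instr wrist [506.2 -50.1] top [511. -52.] scene [569. -11.]
15 instr wrist [506.2 -56. ] top [510. -53.] scene [549.  -3.]
30 instr wrist [506.2 -61.9] top [509. -53.] scene [529.   5.]
60 instr wrist [506.2 -73.8] top [506. -54.] scene [490.  21.]
120 instr wrist [506.2 -97.4] top [502. -56.] scene [411.  53.]
jig corners R [513.7 -38.3] [387.   -4.1] dowelR top [509.3  39.6]
```

Request:
apply_moves --pt "0 0.9 0.04 0 0.18 0" --pt "0 0.9 0 0 0 0" --pt "0 0.9 0 0 0 0" --pt "0 0.9 0 0 0 0" --pt "0 0.8 0 0 0 0" --pt "0 0.5 0 0 0 0" --pt "0 0.3 0 0 0 0" --pt "0 0.13 0 0 0 0" --pt "0 0 0 0 0 0"

```text
clock: 2.78
eef_pos: [423.9, -194.8, 19.3]
tool_rot: [-1.573, -0.008, 3.076]
force: [-0.2, -0.4, 0.6]
width: 51.8
```

```bash
python3 - <<'E'
from h import *
import cv2
s=read_state(); print({k:np.round(s[k],3).tolist() for k in("clock","eef_pos","tool_rot","force","torque","width")})
cv2.imwrite("pics/w2.png",cv2.cvtColor(get_image("wrist"),cv2.COLOR_RGB2BGR))
E
```

```text
{'clock': 2.775, 'eef_pos': [423.866, -194.828, 19.318], 'tool_rot': [-1.573, -0.008, 3.076], 'force': [-0.215, -0.404, 0.622], 'torque': [0.01, 0.028, -0.068], 'width': 51.811}
```

View pics/w2.png

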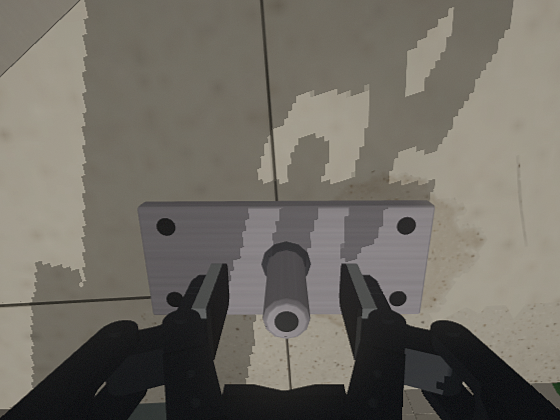

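The stub, with its top at (286,320), stands centred between the pads. I'll close now.

Request:
apply_moves --pt "-0.04 0.02 0 0 0 0" --pt "0 0 0 0 0 0" --pt "0 0 0 0 0 0" --pt "0 0 0 0 0 0" --pt "0 0 0 0 0 0" --pt "0 0 0 0 0 0" --pt "0 0 0 0 0 0" --jaw -1

```text
clock: 3.7
eef_pos: [426.2, -195.3, 19.4]
tool_rot: [-1.573, -0.006, 3.076]
force: [-0.2, -1.0, 5.5]
width: 16.2
```

Request:
apply_moves --pt "0 -0.2 0 0 0 0" --pt "0 -0.4 0 0 0 0" --pt "0 -0.6 0 0 0 0" --pt "0 -0.6 0 0 0 0" --pt "0 -0.4 0 0 0 0" --pt "0 -0.2 0 0 0 0" --pt "0 0 0 0 0 0" --pt "0 0 0 0 0 0"

```text
clock: 4.7
eef_pos: [425.9, -195.1, 114.5]
tool_rot: [-1.574, -0.008, 3.076]
force: [-0.2, -1.1, -2.6]
width: 16.1
```

Request:
apply_moves --pt "0.1 0 -0.4 0 0 0" --pt "0.1 0 -0.8 0 0 0" --pt "0.03 0 -0.8 0 0 0" --pt "0.05 0 -0.8 0 0 0" --pt "0.06 0 -0.8 0 0 0" --pt "0.06 0 -0.8 0 0 0" --pt "0.0 0 -0.8 0 0 0" --pt "-0.1 0 -0.8 0 0 0" --pt "-0.2 0 -0.6 0 0.5 0" --pt "-0.1 0 -0.4 0 0.6 0" --pt "0 0 0 0 0 0" --pt "0 0 0 0 0 0"

```text
clock: 6.2
eef_pos: [444.8, 83.2, 115.5]
tool_rot: [-1.572, -0.009, 2.923]
force: [0.3, 0.4, -2.8]
width: 16.0
```

```bash
python3 - <<'E'
from h import *
import cv2
s=read_state(); print({k:np.round(s[k],3).tolist() for k in("clock","qpos","eef_pos","tool_rot","force","torque","width")})
c=calibration("wrist");print(np.round(c["world_from_camera"],3).tolist())
im=get_image("wrist");cv2.imwrite("pics/w3.png",cv2.cvtColor(im,cv2.COLOR_RGB2BGR))
E
```

```text
{'clock': 6.2, 'qpos': [-0.527, 0.591, 0.413, 2.162, -0.505, 0.49, -1.511], 'eef_pos': [444.756, 83.216, 115.538], 'tool_rot': [-1.572, -0.009, 2.923], 'force': [0.294, 0.359, -2.771], 'torque': [-0.021, 0.003, -0.054], 'width': 16.026}
[[-0.217, -0.924, -0.316, 524.366], [-0.976, 0.205, 0.071, 65.312], [-0.001, 0.324, -0.946, 258.392], [0.0, 0.0, 0.0, 1.0]]
```

View pics/w3.png

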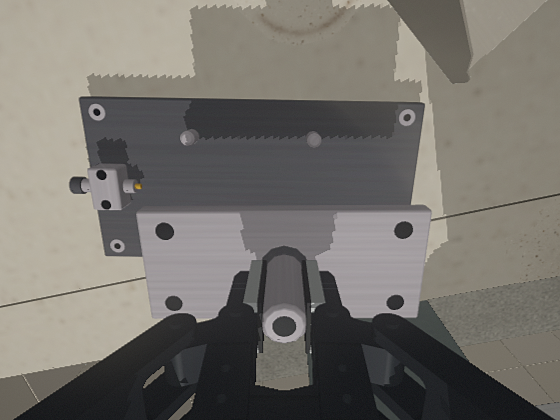

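Both dowel tops (188,138) and (313,139), the stop screw (133,186), the brass pin tip (141,186) and the held plate are all visible.

```bash
python3 - <<'E'
from h import *
from scipy.optimize import least_squares
c=calibration("wrist"); T=np.array(c["world_from_camera"])
f=lambda u,v,z: pix2w("wrist",u,v,z,c).round(1)[:2]
D=f(188,137,30),f(313,138,30); print("dowels",D,np.linalg.norm(D[0]-D[1]))
print("jig far edge",f(80,97,15),f(424,103,15),"stop block top ctr",f(108,187,33),"nose",f(133,186,21.5),"pin",f(142,186,21.5))
ang=lambda a,b:np.arctan2(*(a-b)[::-1])-np.pi/2
y=ang(*D); R=np.array([[np.cos(y),-np.sin(y)],[np.sin(y),np.cos(y)]])
print("yaw dowels",y,"edge",ang(f(80,97,15),f(424,103,15)))
y=-.222;R=np.array([[np.cos(y),-np.sin(y)],[np.sin(y),np.cos(y)]])
o=np.mean(D,0)-R@[35,0]; print("jig o",o)
# edge-corner based origin
print("jig o from corners",np.mean([f(80,97,15),f(424,103,15)],0)-R@[60,0])
for p in(f(133,186,21.5),f(142,186,21.5),f(108,187,33)): print("in jig",R.T@(p-o))
zt=115.5-19.4+10
C=[f(165,231,zt),f(403,230,zt),f(395,302,zt),f(174,303,zt)]
print("plate holes",C,"ctr",np.mean(C,0),"yaw",ang(C[0],C[1]),ang(C[3],C[2]),"sp",np.linalg.norm(C[0]-C[1]),np.linalg.norm(C[0]-C[3]))
print("edge yaw",ang(f(139,209,zt),f(432,207,zt)))
E
```

```text
dowels (array([511.4, 132.8]), array([492.8,  52.6])) 82.3286098510111
jig far edge [552.  200.5] [497.3 -26.4] stop block top ctr [491.3 195.5] nose [486.4 184.4] pin [485.  178.1]
yaw dowels -0.2278913457984042 edge -0.2365615284400986
jig o [467.95893365 100.40633431]
jig o from corners [466.12245769 100.26085881]
in jig [-0.50530279 85.99275245]
in jig [-0.48380527 79.53910713]
in jig [ 1.83043762 97.89923458]
plate holes [array([475.5, 134.7]), array([451.1,  22.8]), array([411.7,  31.2]), array([436. , 143.4])] ctr [443.575  83.025] yaw -0.21469131745284353 -0.21328351041064386 sp 114.5293412187462 40.446755123248145
edge yaw -0.2119037879130954
```

Request:
apply_moves --pt "-0.1 0.3 -0.1 0 0.1 0" --pt "-0.1 0.5 -0.1 0 0 0" --pt "0 0.5 0 0 0 0" --pt "0 0.35 0 0 0 0" --pt "0 0.15 0 0 0 0" --pt "0 0.08 0 0 0 0" --pt "0 0.04 0 0 0 0" --pt "0 0 0 0 0 0" --pt "0 0 0 0 0 0"

```text
clock: 7.38
eef_pos: [455.1, 90.0, 39.3]
tool_rot: [-1.573, -0.007, 2.908]
force: [0.4, 0.5, -2.8]
width: 16.3
```

Request:
apply_moves --pt "0 0.04 0 0 0 0" --pt "0 0.04 0 0 0 0" --pt "0 0.03 0 0 0 0" --pt "0 0.01 0 0 0 0" --pt "0 0 0 0 0 0" --pt "0 0 0 0 0 0"

```text
clock: 8.12
eef_pos: [454.8, 89.9, 34.4]
tool_rot: [-1.573, -0.007, 2.908]
force: [-1.9, 0.4, 5.8]
width: 16.1
```

Request:
apply_moves --pt "0 -0.01 0 0 0 0" --pt "0 0 0 0 0 0" --pt "0 0 0 0 0 0"

```text
clock: 8.5
eef_pos: [455.0, 89.9, 34.4]
tool_rot: [-1.572, -0.007, 2.908]
force: [-0.6, -1.0, -0.4]
width: 16.3
```

```bash
python3 - <<'E'
from h import *
s=read_state(); print({k:np.round(s[k],3).tolist() for k in("clock","qpos","eef_pos","tool_rot","force","torque","width")})
E
```

```text
{'clock': 8.5, 'qpos': [-0.423, 0.745, 0.254, 2.172, -0.628, 0.302, -1.431], 'eef_pos': [454.981, 89.871, 34.442], 'tool_rot': [-1.572, -0.007, 2.908], 'force': [-0.605, -1.028, -0.36], 'torque': [-0.057, 0.032, 0.003], 'width': 16.327}
```

Request:
apply_moves --pt "-0.03 0.002 -0.05 0 0 0" --pt "-0.05 0.002 -0.08 0 0 0" --pt "-0.04 0 -0.08 0 0 0" --pt "-0.02 0 -0.04 0 0 0" --pt "0 0 0 0 0 0" --pt "0 0 0 0 0 0"

```text
clock: 9.25
eef_pos: [463.1, 98.7, 34.4]
tool_rot: [-1.573, -0.007, 2.909]
force: [0.8, 0.8, 0.2]
width: 16.0
```

```bash
cat > r.py <<'E'
from h import *
s=read_state(); y=-.228; R=np.array([[np.cos(y),-np.sin(y)],[np.sin(y),np.cos(y)]])
p=R.T@(np.array(s["eef_pos"][:2])-[1,0]-[467.5,100.3])
print("clk %.2f"%s["clock"],"stub jig",p.round(2),"z %.2f"%s["eef_pos"][2],"yaw %.4f"%(s["tool_rot"][2]-np.pi),"Fjig",(R.T@np.array(s["force"][:2])).round(2),"Fz %.2f"%s["force"][2],"M",np.round(s["torque"],3),"w %.2f"%s["width"])
E
python3 r.py
```

```text
clk 9.25 stub jig [-4.87 -2.79] z 34.43 yaw -0.2330 Fjig [0.64 0.97] Fz 0.15 M [ 0.105 -0.151 -0.012] w 16.01
```

Request:
apply_moves --pt "-0.02 0 0 0 0 0" --pt "-0.02 0 0 0 0 0" --pt "-0.02 0 0 0 0 0" --pt "-0.01 0 0 0 0 0" --pt "0 0 0 0 0 0" --pt "0 0 0 0 0 0"

```text
clock: 10.0
eef_pos: [465.0, 97.6, 34.4]
tool_rot: [-1.572, -0.008, 2.908]
force: [-1.7, 0.2, 4.9]
width: 16.2
```

```bash
python3 r.py; python3 - <<'E'
from cell import *
for i in range(3):
    get_image("top")
E
python3 r.py
```

```text
clk 10.00 stub jig [-2.77 -3.38] z 34.40 yaw -0.2335 Fjig [-1.73 -0.18] Fz 4.88 M [0.163 0.3   0.01 ] w 16.18
clk 10.15 stub jig [-2.76 -3.39] z 34.40 yaw -0.2335 Fjig [-2.71  0.12] Fz 5.22 M [0.142 0.298 0.029] w 16.05
```

Request:
apply_moves --pt "0 -0.006 0 0 0 0" --pt "-0.01 0 0 0 0 0" --pt "-0.01 0 0 0 0 0" --pt "0 0 0 0 0 0" --pt "0 0 0 0 0 0"

```text
clock: 10.78
eef_pos: [466.3, 97.3, 34.5]
tool_rot: [-1.572, -0.007, 2.908]
force: [-0.5, 0.5, -0.7]
width: 16.2
```

```bash
python3 r.py
```

```text
clk 10.78 stub jig [-1.52 -3.39] z 34.45 yaw -0.2334 Fjig [-0.6   0.38] Fz -0.73 M [-0.067  0.046  0.026] w 16.18
```

Request:
apply_moves --pt "-0.01 0 0 0 0 0" --pt "-0.005 0 0 0 0 0" --pt "-0.005 0 0 0 0 0" --pt "0 0 0 0 0 0" --pt "0 0 0 0 0 0"

```text
clock: 11.4
eef_pos: [466.6, 97.3, 34.5]
tool_rot: [-1.572, -0.008, 2.908]
force: [-1.1, 0.4, -1.9]
width: 15.7
```

```bash
python3 r.py
```

```text
clk 11.40 stub jig [-1.15 -3.3 ] z 34.51 yaw -0.2333 Fjig [-1.16  0.19] Fz -1.90 M [-0.042  0.307 -0.067] w 15.71
```

Request:
apply_moves --pt "-0.007 0.001 0 0 0 0" --pt "0 0 0 0 0 0" --pt "0 0 0 0 0 0"

```text
clock: 11.78
eef_pos: [466.8, 97.4, 34.5]
tool_rot: [-1.572, -0.008, 2.908]
force: [-2.5, 1.8, 0.4]
width: 16.2
```

```bash
python3 r.py
```

```text
clk 11.78 stub jig [-1.02 -3.26] z 34.50 yaw -0.2333 Fjig [-2.88  1.23] Fz 0.40 M [ 0.004  0.569 -0.084] w 16.19
```

Request:
apply_moves --pt "-0.003 0 0 0 0.025 0" --pt "-0.003 0 0 0 0.025 0" --pt "0 0 0 0 0 0" --pt "0 0 0 0 0 0"

```text
clock: 12.28
eef_pos: [466.9, 97.4, 34.5]
tool_rot: [-1.572, -0.009, 2.902]
force: [-4.2, 1.8, 2.9]
width: 16.6
```

```bash
python3 r.py
```

```text
clk 12.28 stub jig [-0.9  -3.19] z 34.51 yaw -0.2400 Fjig [-4.5   0.78] Fz 2.88 M [0.257 1.037 0.074] w 16.56
```

Request:
apply_moves --pt "-0.005 -0.001 0 0 -0.012 0" --pt "0 0 0 0 0 0" --pt "0 0 0 0 0 0" --pt "0 0 0 0 0 0"

```text
clock: 12.78
eef_pos: [466.9, 97.4, 34.5]
tool_rot: [-1.572, -0.009, 2.903]
force: [-5.5, 1.6, 3.4]
width: 16.1
```

```bash
python3 r.py;python3 - <<'E'
from cell import *
for i in range(3):
    get_image("top")
E
python3 r.py
```

```text
clk 12.78 stub jig [-0.9  -3.19] z 34.52 yaw -0.2384 Fjig [-5.74  0.35] Fz 3.43 M [0.248 1.049 0.025] w 16.15
clk 12.93 stub jig [-0.92 -3.22] z 34.51 yaw -0.2384 Fjig [-5.6   0.82] Fz 2.94 M [ 0.251  1.071 -0.037] w 15.91
```

Request:
apply_moves --pt "-0.006 -0.001 0 0 0 0" --pt "0 0 0 0 0 0" --pt "0 0 0 0 0 0" --pt "0 0 0 0 0 0"

```text
clock: 13.42
eef_pos: [466.9, 97.4, 34.5]
tool_rot: [-1.572, -0.009, 2.903]
force: [-6.2, 1.9, 2.9]
width: 16.1
```

```bash
python3 r.py
```

```text
clk 13.43 stub jig [-0.85 -3.22] z 34.55 yaw -0.2384 Fjig [-6.43  0.42] Fz 2.86 M [ 0.226  1.186 -0.092] w 16.07
```

Request:
apply_moves --pt "-0.002 -0.002 0 0 0.015 0" --pt "0 0 0 0 0 0" --pt "0 0 0 0 0 0" --pt "0 0 0 0 0 0"

```text
clock: 13.92
eef_pos: [467.0, 97.4, 34.6]
tool_rot: [-1.572, -0.009, 2.901]
force: [-4.6, 0.9, 2.7]
width: 16.0
```

```bash
python3 r.py;python3 - <<'E'
from cell import *
for i in range(3):
    get_image("top")
E
python3 r.py
```

```text
clk 13.93 stub jig [-0.83 -3.21] z 34.56 yaw -0.2403 Fjig [-4.69 -0.14] Fz 2.74 M [0.245 1.15  0.006] w 16.02
clk 14.07 stub jig [-0.85 -3.21] z 34.56 yaw -0.2403 Fjig [-4.65  0.43] Fz 1.80 M [0.22  1.124 0.027] w 16.21
```

Request:
apply_moves --pt "-0.006 0 0 0 0 0" --pt "-0.005 0 0 0 0 0" --pt "0 0 0 0 0 0" --pt "0 0 0 0 0 0" --pt "0 0 0 0 0 0"

```text
clock: 14.7
eef_pos: [467.0, 97.4, 34.6]
tool_rot: [-1.572, -0.01, 2.901]
force: [-6.4, 2.0, 4.0]
width: 16.5
```

```bash
python3 r.py;python3 - <<'E'
from cell import *
for i in range(3):
    get_image("top")
E
python3 r.py
```

```text
clk 14.70 stub jig [-0.84 -3.19] z 34.57 yaw -0.2401 Fjig [-6.64  0.49] Fz 3.96 M [ 0.319  1.256 -0.03 ] w 16.49
clk 14.85 stub jig [-0.8  -3.17] z 34.59 yaw -0.2401 Fjig [-6.36  0.3 ] Fz 4.11 M [0.264 1.284 0.033] w 16.03
```

Request:
apply_moves --pt "0 0 -0.02 0 0 0" --pt "0 0 -0.03 0 0 0" --pt "0 0 -0.04 0 0 0" --pt "0 0 -0.04 0 0 0" --pt "0 0 -0.04 0 0 0" --pt "0 0 -0.03 0 0 0" --pt "0 0 -0.02 0 0 0" --pt "0 0 0 0 0 0" --pt "0 0 0 0 0 0"

```text
clock: 15.98
eef_pos: [468.7, 104.7, 34.6]
tool_rot: [-1.571, -0.01, 2.9]
force: [-6.6, -1.8, 4.5]
width: 16.2
```

```bash
python3 r.py
```

```text
clk 15.97 stub jig [-0.77  4.32] z 34.56 yaw -0.2413 Fjig [-6.   -3.25] Fz 4.54 M [-0.241  1.393 -0.006] w 16.21
```

Request:
apply_moves --pt "0 -0.002 -0.03 0 0 0" --pt "0 0 -0.04 0 0 0" --pt "0 0 -0.04 0 0 0" --pt "0 0 -0.03 0 0 0" --pt "0 0 0 0 0 0" --pt "0 0 0 0 0 0"

```text
clock: 16.73
eef_pos: [470.1, 110.3, 34.6]
tool_rot: [-1.571, -0.01, 2.901]
force: [-7.1, -0.4, 3.1]
width: 16.1
```

```bash
python3 r.py
```

```text
clk 16.73 stub jig [-0.72 10.1 ] z 34.58 yaw -0.2411 Fjig [-6.82 -1.99] Fz 3.07 M [-0.196  1.414 -0.027] w 16.10
```

Next, fine steps by feel.

Request:
apply_moves --pt "0 0 -0.015 0 0 0" --pt "0 0 -0.015 0 0 0" --pt "0 0 -0.015 0 0 0" --pt "0 0 -0.015 0 0 0" --pt "0 0 0 0 0 0" --pt "0 0 0 0 0 0"

```text
clock: 17.48
eef_pos: [470.6, 112.4, 34.6]
tool_rot: [-1.571, -0.01, 2.9]
force: [-6.6, -1.6, 3.8]
width: 16.1
```

```bash
python3 r.py
```

```text
clk 17.48 stub jig [-0.71 12.27] z 34.57 yaw -0.2413 Fjig [-6.04 -3.09] Fz 3.76 M [-0.255  1.398  0.005] w 16.14
```

Request:
apply_moves --pt "0 0 -0.01 0 -0.01 0" --pt "0 0 -0.01 0 0 0" --pt "0 0 -0.01 0 0 0" --pt "0 0 0 0 0 0" --pt "0 0 0 0 0 0"

```text
clock: 18.1
eef_pos: [470.9, 113.5, 34.6]
tool_rot: [-1.571, -0.01, 2.902]
force: [-7.7, -0.9, 3.5]
width: 16.1
```

```bash
python3 r.py
```

```text
clk 18.10 stub jig [-0.67 13.37] z 34.57 yaw -0.2401 Fjig [-7.26 -2.63] Fz 3.50 M [-0.215  1.332 -0.053] w 16.06
```

Request:
apply_moves --pt "0 0 -0.01 0 0 0" --pt "0 0 -0.01 0 0 0" --pt "0 0 0 0 0 0" --pt "0 0 0 0 0 0"

```text
clock: 18.6
eef_pos: [471.0, 114.2, 34.6]
tool_rot: [-1.571, -0.01, 2.901]
force: [-6.9, -1.8, 3.3]
width: 16.3
```

```bash
python3 r.py
```

```text
clk 18.60 stub jig [-0.67 14.1 ] z 34.58 yaw -0.2401 Fjig [-6.32 -3.32] Fz 3.27 M [-0.298  1.383 -0.103] w 16.27
```

Request:
apply_moves --pt "0 0 -0.01 0 0 0" --pt "0 0 -0.01 0 0 0" --pt "0 0 0 0 0 0" --pt "0 0 0 0 0 0"

```text
clock: 19.1
eef_pos: [471.0, 114.2, 34.6]
tool_rot: [-1.57, -0.011, 2.901]
force: [-7.4, -2.5, 3.7]
width: 16.1
```

```bash
python3 r.py
```

```text
clk 19.10 stub jig [-0.69 14.1 ] z 34.56 yaw -0.2407 Fjig [-6.6  -4.14] Fz 3.73 M [-0.595  1.493 -0.009] w 16.08
```

Request:
apply_moves --pt "0 0 -0.01 0 0 0" --pt "0 0 -0.01 0 0 0" --pt "0 0 0 0 0 0" --pt "0 0 0 0 0 0"

```text
clock: 19.6
eef_pos: [471.0, 114.2, 34.6]
tool_rot: [-1.569, -0.011, 2.9]
force: [-7.5, -6.0, 4.3]
width: 16.3
```

```bash
python3 r.py
```

```text
clk 19.60 stub jig [-0.69 14.12] z 34.57 yaw -0.2414 Fjig [-5.95 -7.57] Fz 4.27 M [-0.906  1.583 -0.035] w 16.28
```

Request:
apply_moves --pt "0 0 -0.006 0 -0.01 0" --pt "0 0 0 0 0 0" --pt "0 0 0 0 0 0" --pt "0 0 0 0 0 0"

```text
clock: 20.1
eef_pos: [471.0, 114.2, 34.6]
tool_rot: [-1.569, -0.011, 2.901]
force: [-7.8, -5.3, 4.6]
width: 16.3
```

```bash
python3 r.py; python3 - <<'E'
from h import *
import cv2
im=get_image("wrist");cv2.imwrite("pics/w4.png",cv2.cvtColor(im,cv2.COLOR_RGB2BGR))
get_image("top")
E
python3 r.py
```

```text
clk 20.10 stub jig [-0.69 14.15] z 34.58 yaw -0.2402 Fjig [-6.44 -6.94] Fz 4.57 M [-1.     1.552  0.021] w 16.25
clk 20.20 stub jig [-0.65 14.14] z 34.57 yaw -0.2403 Fjig [-7.32 -7.13] Fz 4.03 M [-1.029  1.596 -0.055] w 16.35
```

View pics/w4.png

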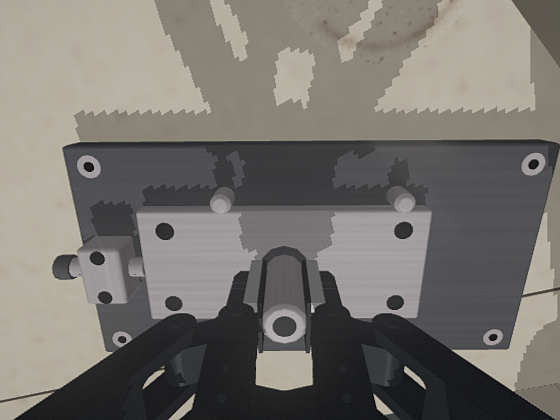

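Request:
apply_moves --pt "0 0 0 0 -0.015 0" --pt "0 0 0 0 0 0" --pt "0 0 0 0 0 0" --pt "0 0 0 0 0 0"

```text
clock: 20.7
eef_pos: [471.1, 114.2, 34.6]
tool_rot: [-1.569, -0.011, 2.903]
force: [-8.6, -5.3, 5.2]
width: 16.3
```

```bash
python3 r.py; python3 -c "
from cell import *
get_image('top');get_image('top')"
python3 r.py
```

```text
clk 20.70 stub jig [-0.66 14.16] z 34.58 yaw -0.2382 Fjig [-7.22 -7.12] Fz 5.16 M [-0.961  1.589 -0.04 ] w 16.34
clk 20.80 stub jig [-0.66 14.11] z 34.57 yaw -0.2383 Fjig [-6.74 -7.55] Fz 5.15 M [-0.977  1.589 -0.028] w 16.24
```

Request:
apply_moves --pt "0.006 -0.003 0.005 0 0 0" --pt "0.006 -0.002 0.005 0 0 0" --pt "0 0 0 0 0 0"

```text
clock: 21.18
eef_pos: [471.0, 114.2, 34.6]
tool_rot: [-1.569, -0.01, 2.904]
force: [-6.0, -5.7, 2.1]
width: 16.3
```

```bash
python3 r.py
```

```text
clk 21.18 stub jig [-0.67 14.14] z 34.63 yaw -0.2380 Fjig [-4.52 -6.89] Fz 2.09 M [-0.854  1.325 -0.14 ] w 16.29
```

Request:
apply_moves --pt "0 0 0 0 0 0" --pt "0 0 0 0 0 0" --pt "0 0 0 0 0 0" --pt "0 0 0 0 0 0" --pt "0 0 0 0 0 0" --jaw -0.2

```text
clock: 21.8
eef_pos: [473.0, 116.8, 35.1]
tool_rot: [-1.572, -0.007, 2.906]
force: [-0.1, -0.1, -0.3]
width: 34.4
```

```bash
python3 r.py; python3 - <<'E'
from h import *
import cv2
im=get_image("wrist");cv2.imwrite("pics/w5.png",cv2.cvtColor(im,cv2.COLOR_RGB2BGR))
E
```

```text
clk 21.80 stub jig [ 0.63 17.09] z 35.06 yaw -0.2357 Fjig [-0.13 -0.09] Fz -0.26 M [-0.076  0.022 -0.006] w 34.37
```

View pics/w5.png

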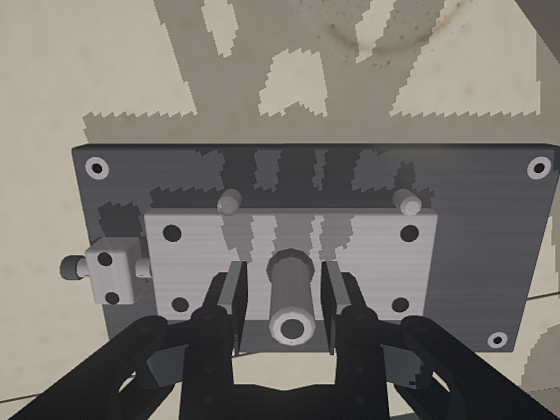

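Request:
apply_moves --pt "0 -0.1 0.03 0 0 0" --pt "0 -0.2 0 0 0 0" --pt "0 -0.4 0 0 0 0" --pt "0 -0.6 0 0 0 0" --pt "0 -0.7 0 0 0 0" --pt "0 -0.7 0 0 0 0" --pt "0 -0.4 0 0 0 0" --pt "0 0 0 0 0 0" --pt "0 0 0 0 0 0"

```text
clock: 22.98
eef_pos: [472.8, 115.2, 158.7]
tool_rot: [-1.572, -0.008, 2.906]
force: [-0.1, -0.8, -0.1]
width: 34.2
```

```bash
python3 r.py; python3 - <<'E'
from h import *
import cv2
im=get_image("wrist");im=cv2.cvtColor(im,cv2.COLOR_RGB2BGR)[100:310,60:460]
cv2.imwrite("pics/w6.png",cv2.resize(im,None,fx=2,fy=2,interpolation=cv2.INTER_CUBIC))
E
```

```text
clk 22.98 stub jig [ 0.85 15.52] z 158.68 yaw -0.2358 Fjig [ 0.06 -0.76] Fz -0.07 M [0.036 0.023 0.023] w 34.22
```

View pics/w6.png

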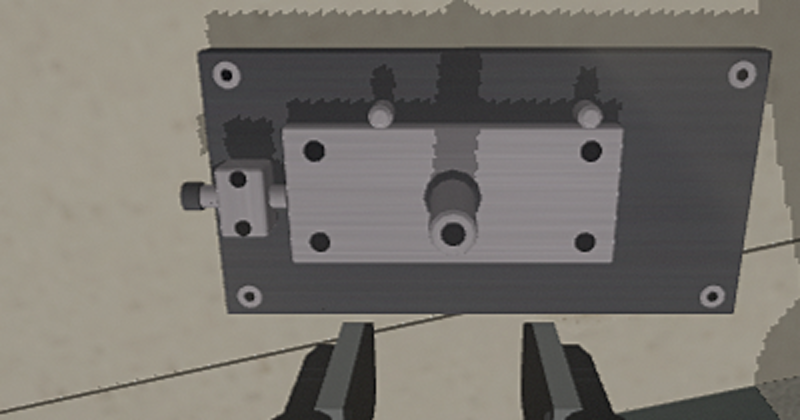

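The plate lies flat with its long edge on both dowels (380,118) and (590,117). Its end is on the screw nose at (286,196), with no brass showing. I'm handing it in.

```bash
python3 -c "
from cell import *
print(finish_job())"
```

```text
the job is handed in; nothing more can be done
None
```

I loaded the flange plate into the jig and handed the job in at about 23 s. It was left flat against both dowels and the end stop, released. The hand-in gives no verdict.

- **Laying it down:** I gripped the plate by its stub and laid it on the bed about 11 mm short of the dowels. The screw and pin were well clear.
- **Against the dowels:** The right dowel touched first, shown by the moment about the stub, so I turned the tool slightly until both bore. The total push was about 6.5 N with the moment near zero.
- **Against the end stop:** I slid the plate along the dowels until it stopped dead, with the stub at about jig y = +14 mm. I then pressed until the wrist read about 7 N towards the dowels and 7 N towards the stop. About 3 N of the push towards the stop was sliding friction, so the stop itself took roughly 4 N or more.
- **Release:** I eased the push before opening. The arm then sprang 1 to 3 mm, but only after the stub was free.
- **Last checks:** The final wrist picture shows the plate touching both dowels and the screw nose, with no brass pin visible. The gripper was about 125 mm clear above it, with the wrist force under 1 N.

**What I could not confirm directly:** The force on each dowel and on the stop is worked out from the wrist force and moment, with noise of about 1 N. The seat pin's travel was judged only by the hard stop and the picture. I did not check the bystanders in a final picture, but the arm was kept away from them and the wrist force showed no unexpected contact.

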